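Bin the snapped test tile, show the whole one to the inspection camera

ROBOT

A 6-joint arm with a two-finger parallel gripper is mounted at the origin on the work surface. World frame = base frame: x ahead of the robot, y to its left, z up, the work surface at z = 0. Lengths are in m, angles in rad, forces in N, time in s.
With the tool pointing down it reaches from about 0.275 to 1 m from the base axis. Payload 8.4 kg.
Tool frame: the origin (TCP) lies midway between the tips of the shut fingers; the grasp point (between the pads) lies 19 mm behind it (ctrl.pinch_z is the distance from the TCP to the grasp point, in m); z points along the fingers, x is the direction in which the jaws open and shut, and the axes are right-handed (so a half turn about z gives the same grasp; the last joint's range is limited). The gripper opens to 85 mm and grips with 20 to 120 N. Pads are 22 mm wide; open, the fingers measure 114 mm over their backs; the gripper's body (76 mm by 85 mm) begins 54 mm behind the grasp point. The pads swing forward as they close: fully open they stand 13 mm farther back than shut.
Start: joints at [1.249, 0.353, 1.633, -0, 1.155, -0.002], TCP at [0.196, 0.593, 0.231] pointing down, gripper open.
Joint ranges: [-2.63, 2.63], [-0.92, 2.1], [0.06, 2.66], [-1.3, 4.44], [0, 2.69], [-3.02, 3.02]. Speed limits (rad/s): [2.22, 2.22, 2.79, 3.14, 3.14, 3.14].

INTERFACE

Orientations are given as [roll, pitch, yaw] about the fixed x, y, z axes, in that order (R = Rz(yaw) Ry(pitch) Rx(roll)).
In Python, from rig import readout, optics, ticket, ctrl gives the robot as it stands.
- The arm moves only by the tool arm_command, never from a script. Its argument "plan" is a list of rows, each a list of 3 entries, a list of its own where there are three numbers: the shift along the tool's x, y, z in cm, then the turn, a rotation vector about the tool's x, y, z in degrees, then the finger opening in cm, from 0 to 8.54. A call has 1 to 8 rows; each row shifts and turns the commanded pose from where the row before left it, along the tool's axes as they then stand; what a row does not reach is not made up. A row lasts 1/12 s, in which the tool goes at most 41.7 mm and 7.16 degrees, less where a joint would pass 70% of its speed; a pose out of reach is approached as far as the arm can. A call is refused whole if a number of a shift passes 4.17 or a number of a turn 7.16, either way. A call with a gripper value outside its range is refused whole. The fingers move at their own pace and stop on an object; "force" is the grip in N (left out, the last holds). Time passes only in rows, so rows that do not move let the fingers close. It gives the time, the measured TCP pose, the force and the opening at its end, in the units of the state.
- readout.observe(): the state, without advancing time (a new reading comes with each control period).
- optics.snapshot(name): name is "scene" or "top" or "wrist"; returns the picture (420x560x3 uint8, blue, green, red); there is no depth.
- optics.calibration(name): a dict with "intrinsics" (3x3 intrinsics, pixels), "R" (3x3) and "t" (3): a world point X has camera coordinates R X + t. Camera axes: x right, y down, z forward; pixel columns grow to the right and rows downward; lengths in m; the calibration is good to about 2 mm. A picture is of the moment at which its call begins: read the wrist's pose just before it. calibration takes no time and is no camera call; for the wrist camera it gives the pose at the moment of the call.
- ticket.sign_off(): hands the job in, once; it reports no verdict.
The state is a dict: "time_s": time; "qpos": joint angles; "joint_vel": joint speeds; "effort": joint torques, N m; "tcp_pos": TCP position; "eef_rot": TCP orientation; "force": force on the tool from outside, world axes, zero at the start; "wrist_torque": the same for the moment, N m; "grip_width": opening from 0.0 (shut) to 1.0 (fully open).
Only numpy, scipy, OpenCV 4.12 (cv2) and the standard library are available. Lean on these libraries where they do the work, as an engineer would, in place of code of your own. Each camera call takes 0.05 s, during which the arm holds its last target.

TASK

Two clay glaze test tiles stand on the banding wheel: first take the short, snapped one off, stand it upright in the wooden seconds tray and let go of it. Then pick up the tall whole tile and hold it up to the inspection camera, upright, with its glazed front square to the lens (long foot pointing away from the camera), the tile's centre level with the lens and 150 mm straight in front of it. Finish while still holding it there in the air; knock nothing over, do not push the camera or the tray, and leave the other pottery and tools where they are.

Things in the scene. Friction and masses are not known exactly. Their poses are not given: they have to be found in the camera images.
- tile_whole_c (a point): Centre of the whole glaze test tile (half-way up, in the middle of its plate's thickness). An upright clay plate 10 mm thick (x), 50 mm wide (y) and 90 mm tall (z), white glazed on its front, which looks to its own -x. It stands on a foot 50 mm wide and 10 mm thick that reaches 15 mm in front (-x) and 45 mm behind (+x) the plate's middle. About 130 g. z is up; it starts upright on the banding wheel, its underside 45 mm below this point.
- tile_broken_c (a point): Centre of the snapped test tile (half-way up, in the middle of its plate's thickness): same plate, foot and axes as the whole one, but its top is broken off, jagged, so that it is only 60 mm tall (teeth to 63 mm, seen only). About 90 g. It starts upright on the banding wheel, its underside 30 mm below this point.
- wheel_top (a point): Centre of the upper face of the banding wheel's head, a dark cast-iron disc 280 mm in diameter, 75 mm above the table. The stand is fixed; the head spins stiffly (about 0.08 N m). Both tiles and the spur stand on it, in any order, about 80 mm from its centre.
- tray: Seconds tray, an open wooden box 150 mm (x) by 130 mm (y), rim 28 mm high, walls and floor 6 mm thick, fixed on the table. Origin at the centre of its underside; z up.
- lens (a point): Centre of the front glass of the inspection camera. The camera looks level along this point's -x (z is up), so the presenting point is 150 mm from here along -x. Lens barrel 48 mm in diameter, camera head 50 x 75 x 58 mm, behind the lens on a 22 mm column 332 mm tall with a 120 mm square foot; the column's axis is 70 mm behind the lens (+x). The stand is fixed; the head's height on the column differs from time to time (lens 160 to 240 mm above the table).
- spur_c (a point): Centre of the grey three-armed ceramic kiln spur, 62 mm across, 26 mm tall with its points, standing on the banding wheel; this point is 10 mm above its underside. To be left on the wheel.
- cup_c (a point): Centre of the shino-glazed yunomi cup, 72 mm in diameter, 85 mm tall, upright on the table. To be left alone.
- plate_a_c (a point): Centre of the nearer pink bisque dessert plate, 160 mm in diameter, 18 mm tall. To be left alone.
- plate_b_c (a point): Centre of the farther (rightmost) pink bisque dessert plate, 144 mm in diameter, 18 mm tall. To be left alone.
- brush_c (a point): Middle of the rubber-tipped glaze brush lying on the table, about 180 mm long along its x, 16 mm thick. To be left alone.
- jar_c (a point): Centre of the closed glaze jar, 66 mm in diameter, 100 mm tall, upright on the table. To be left alone.

How it is judged:
By the outcome, as a careful person would: the job done as asked, in the order asked, and still so for the second after the job is handed in, while the arm keeps its last pose, push and grip.
It also fails if it takes over 53 s, if anything falls off the work surface, if the arm or the gripper's body presses on something with over 40 N, if the wrist force passes 120 N, or if a joint passes its speed limit or range.

## Working session

There is one attempt and no reset: what is moved stays moved. The work goes in short steps, Python scripts to look and compute and a tool call to move; the robot and the scene stay as the last step left them, time stands still between calls to the robot, and variables do not carry over. Pictures are saved under pics/ and viewed, and the job is handed in when it is done.

Besides the shell and the picture viewer there is one more tool, called after "Emit:" as a command line: name --argument value ..., lists and objects as JSON in quotes. arm_command: Moves the arm, as the interface text tells. Its arguments: {"type":"object","properties":{"plan":{"type":"array"},"force":{"type":"number"}},"required":["plan"]}

```bash
ls; mkdir -p pics; python3 - <<'E'
from rig import readout, optics, ticket, ctrl
import cv2
print(readout.observe()); print(ctrl.pinch_z)
for n in ("scene","top","wrist"):
    c=optics.calibration(n); print(n,c)
    cv2.imwrite(f"pics/{n}0.png",optics.snapshot(n))
E
```

```text
pics
{'time_s': 0.0, 'qpos': array([ 1.24861751e+00,  3.53669375e-01,  1.63413879e+00,  3.63971999e-05,
        1.15520872e+00, -2.41007818e-03]), 'joint_vel': array([ 0.00155553,  0.0002306 ,  0.0002123 ,  0.00062295, -0.00206511,
        0.00076035]), 'effort': array([-2.94482954e-03, -6.05255628e+01, -3.42058146e+01, -2.91840161e-04,
        9.85336985e-03, -2.07522464e-05]), 'tcp_pos': array([0.19630902, 0.59286079, 0.23054644]), 'eef_rot': array([-3.14155594e+00,  1.42414761e-03,  1.25101289e+00]), 'force': array([ 0.62561203, -0.02550696, -0.39060153]), 'wrist_torque': array([ 0.01924561, -0.04960371, -0.0039666 ]), 'grip_width': 0.9960800013938929}
0.0187
scene {'intrinsics': array([[497.90859241,   0.        , 274.01315466],
       [  0.        , 497.90859241, 208.62287156],
       [  0.        ,   0.        ,   1.        ]]), 'R': array([[-0.72445461,  0.68906694, -0.01876858],
       [ 0.48555504,  0.49078635, -0.72343974],
       [-0.48928705, -0.53321244, -0.69013237]]), 't': array([ 0.46260973, -0.17202665,  1.5989716 ])}
top {'intrinsics': array([[404.92508135,   0.        , 278.29935702],
       [  0.        , 404.92508135, 198.03663013],
       [  0.        ,   0.        ,   1.        ]]), 'R': array([[-2.57831810e-02, -9.99655262e-01, -4.95828591e-03],
       [-9.79093671e-01,  2.62533286e-02, -2.01708566e-01],
       [ 2.01769201e-01, -3.46062126e-04, -9.79433035e-01]]), 't': array([-0.07573716,  0.59733056,  1.21337125])}
wrist {'intrinsics': array([[324.66798963,   0.        , 279.11185706],
       [  0.        , 324.66798963, 206.70105289],
       [  0.        ,   0.        ,   1.        ]]), 'R': array([[ 3.15124622e-01,  9.49050045e-01, -6.96048271e-04],
       [ 9.07303563e-01, -3.01047737e-01,  2.93548129e-01],
       [ 2.78382321e-01, -9.31357702e-02, -9.55944042e-01]]), 't': array([-0.62381256, -0.03661498,  0.37814199])}
```

View pics/scene0.png

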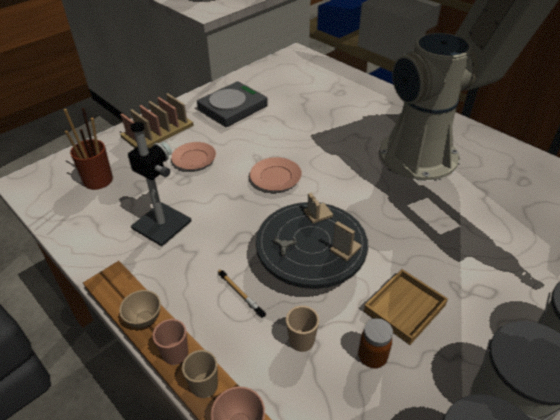

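View pics/top0.png

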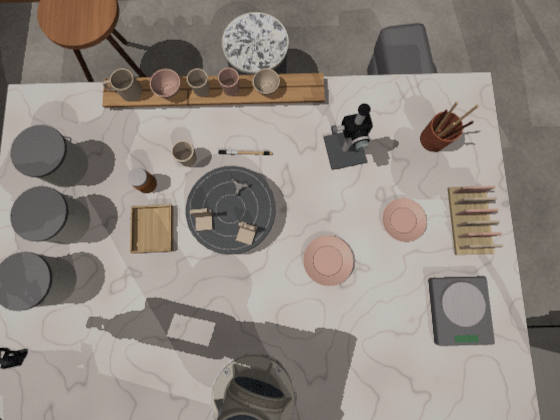

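View pics/wrist0.png

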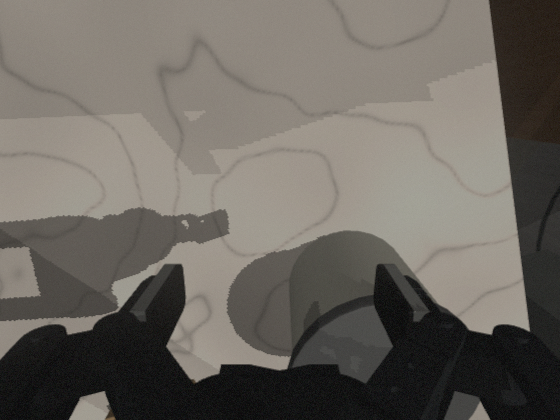

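Scene view: wheel at about (312,243), tiles at (318,210) and (346,242), spur (283,243), tray (404,305), inspection camera head (150,160). In the top view: tiles at (203,220) and (246,233). I'll zoom in on these.

```bash
python3 - <<'E'
import cv2
s=cv2.imread("pics/scene0.png");t=cv2.imread("pics/top0.png")
def z(im,x0,y0,x1,y1,k,n):
    cv2.imwrite(n,cv2.resize(im[y0:y1,x0:x1],None,fx=k,fy=k,interpolation=cv2.INTER_CUBIC))
z(s,250,180,380,290,6,"pics/s_w.png"); z(t,180,160,280,260,6,"pics/t_w.png")
z(t,315,95,385,175,7,"pics/t_c.png"); z(s,120,115,200,250,4,"pics/s_c.png"); z(t,125,195,180,260,8,"pics/t_t.png")
E
```

```text
(no output)
```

View pics/s_w.png

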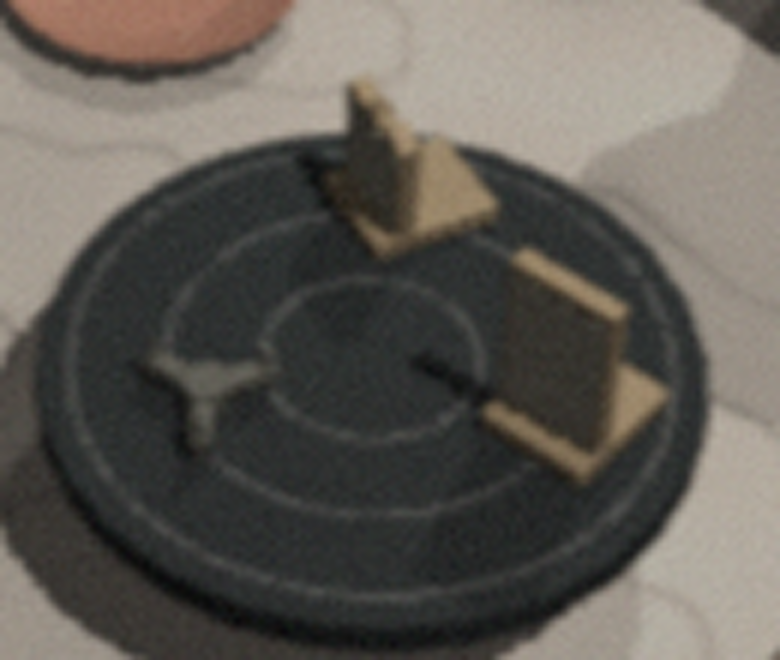

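View pics/t_w.png

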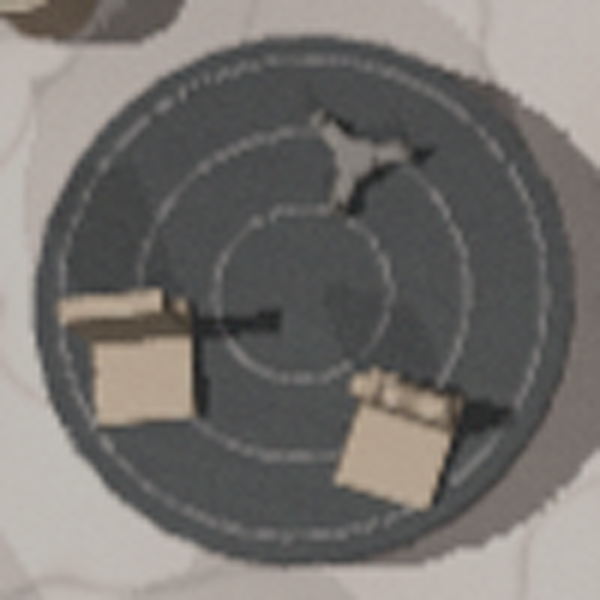

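View pics/t_c.png

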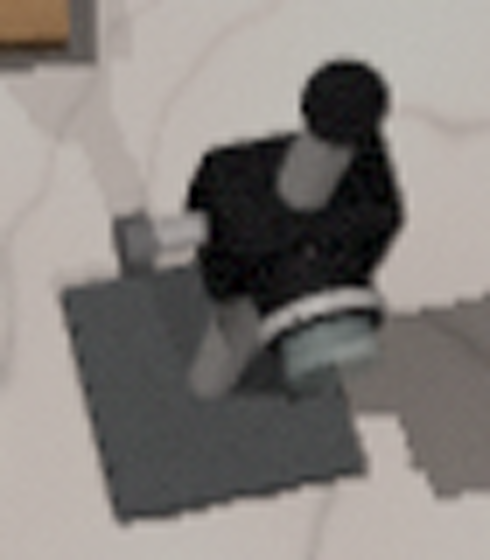

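View pics/s_c.png

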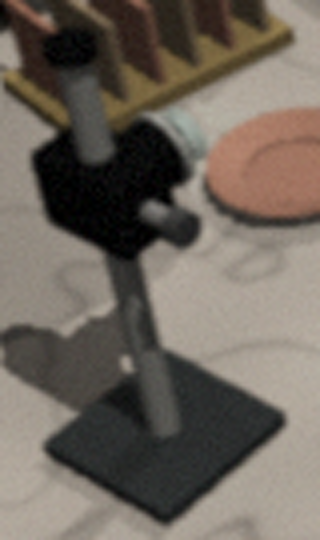

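View pics/t_t.png

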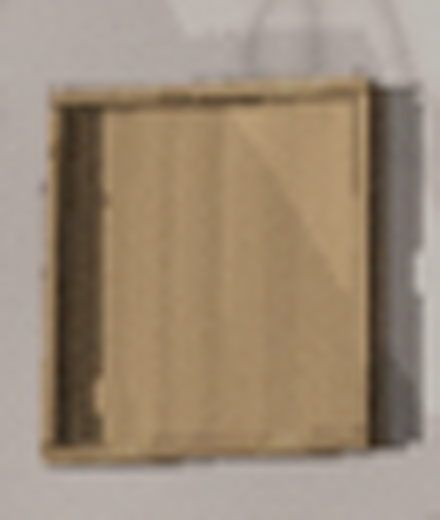

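Zooms: the whole (tall) tile is at left in the top view, the snapped one nearer/right. Both have their long feet toward the robot and glazed fronts away from it. The camera looks roughly toward the base. Next I'll measure.

```bash
cat > h.py <<'E'
import numpy as np, cv2
from rig import readout, optics, ticket, ctrl
def ray(c,px):
    K,R,t=c["intrinsics"],c["R"],np.asarray(c["t"])
    d=R.T@np.linalg.solve(K,np.array([px[0],px[1],1.0])); o=-R.T@t
    return o,d/np.linalg.norm(d)
def onz(c,px,z):
    o,d=ray(c,px); return o+d*(z-o[2])/d[2]
def tri(c1,p1,c2,p2):
    o1,d1=ray(c1,p1);o2,d2=ray(c2,p2)
    s=np.linalg.lstsq(np.c_[d1,-d2],o2-o1,rcond=None)[0]
    a,b=o1+s[0]*d1,o2+s[1]*d2
    return (a+b)/2,np.linalg.norm(a-b)
def proj(c,X):
    p=c["intrinsics"]@(c["R"]@np.asarray(X)+np.asarray(c["t"])); return p[:2]/p[2]
E
python3 - <<'E'
from h import *
np.set_printoptions(precision=4,suppress=True)
T=optics.calibration("top");S=optics.calibration("scene")
im=cv2.imread("pics/top0.png");hsv=cv2.cvtColor(im,cv2.COLOR_BGR2HSV)
print(im[225,200:210].tolist(), hsv[225,204],hsv[215,203],hsv[240,244],hsv[150,340],hsv[235,150])
# tiles foot
m=((hsv[...,2]>125)&(hsv[...,1]>50)).astype(np.uint8); m[:170]=0;m[252:]=0;m[:,:186]=0;m[:,272:]=0
cs,_=cv2.findContours(m,cv2.RETR_EXTERNAL,cv2.CHAIN_APPROX_NONE)
for c in cs:
    if cv2.contourArea(c)<10: continue
    r=cv2.minAreaRect(c); b=cv2.boxPoints(r); print("tile blob",r, [onz(T,p,.085)[:2].round(4).tolist() for p in b], onz(T,r[0],.085))
# wheel
def f(z,k): return [onz(T,(z[0]/6+180,z[1]/6+160),k)]
print("wheel", onz(T,(305/6+180-.5,300/6+160-.5),.075))
g=lambda x,y,z:onz(T,(180-.5+(x+.5)/6,160-.5+(y+.5)/6),z)
print("whole top corners",*[g(x,y,.165)[:2] for x,y in [(60,300),(160,290),(165,312),(62,328)]])
print("whole foot",*[g(x,y,.085)[:2] for x,y in [(93,340),(190,337),(194,418),(100,426)]])
print("brk top",*[g(x,y,.137)[:2] for x,y in [(357,372),(462,392),(457,425),(352,398)]])
print("brk foot",*[g(x,y,.085)[:2] for x,y in [(362,402),(455,430),(432,510),(335,483)]])
t=lambda x,y,z:onz(T,(125-.5+(x+.5)/8,195-.5+(y+.5)/8),z)
print("tray rim",*[t(x,y,.028)[:2] for x,y in [(50,90),(370,80),(370,450),(42,460)]])
c=lambda x,y:(315-.5+(x+.5)/7,95-.5+(y+.5)/7)
s=lambda x,y:(120-.5+(x+.5)/4,115-.5+(y+.5)/4)
print("cfoot",*[onz(T,c(x,y),.01)[:2] for x,y in [(62,290),(118,522),(365,470)]])
print("cfootS",*[onz(S,s(x,y),.01)[:2] for x,y in [(45,445),(178,352),(286,418),(170,520)]])
print("coltop",tri(T,c(345,100),S,s(70,48)), "lens?",tri(T,c(335,350),S,s(190,135)),"colbase",onz(T,c(207,388),.01),onz(S,s(165,430),.01))
E
```

```text
[[144, 164, 180], [144, 163, 180], [144, 162, 179], [145, 164, 180], [145, 164, 180], [144, 164, 181], [144, 163, 179], [144, 163, 179], [142, 162, 178], [145, 164, 180]] [ 16  50 180] [16 60 89] [ 16  49 178] [120  10  75] [ 17  91 160]
tile blob ((245.54232788085938, 232.51153564453125), (17.102628707885742, 18.94445037841797), 15.255118370056152) [[0.466, 0.0433], [0.5214, 0.0279], [0.5062, -0.0222], [0.4511, -0.0064]] [0.4861 0.0107 0.085 ]
tile blob ((203.56932067871094, 222.69308471679688), (13.23399543762207, 16.11960220336914), 84.2894058227539) [[0.538, 0.1652], [0.5417, 0.1161], [0.501, 0.1118], [0.4974, 0.1605]] [0.5195 0.1384 0.085 ]
wheel [0.56   0.0579 0.075 ]
whole top corners [0.5466 0.164 ] [0.5502 0.1162] [0.5395 0.1137] [0.533  0.1628]
whole foot [0.5401 0.1646] [0.5403 0.1151] [0.4987 0.1128] [0.4959 0.1604]
brk top [0.5123 0.0249] [ 0.5011 -0.026 ] [ 0.4851 -0.0234] [0.4996 0.0274]
brk foot [0.5046 0.0276] [ 0.4891 -0.0193] [ 0.4491 -0.0072] [0.4639 0.0415]
tray rim [0.589  0.3843] [0.5897 0.2554] [0.4413 0.2513] [0.4408 0.3803]
cfoot [ 0.8154 -0.2494] [ 0.6988 -0.2703] [ 0.7212 -0.3891]
cfootS [ 0.8371 -0.3657] [ 0.717  -0.3796] [ 0.702  -0.2694] [ 0.8151 -0.246 ]
coltop (array([ 0.7696, -0.3186,  0.328 ]), np.float64(9.054661095344931e-05)) lens? (array([ 0.704 , -0.3276,  0.227 ]), np.float64(0.008582477068031868)) colbase [ 0.7641 -0.3164  0.01  ] [ 0.7693 -0.3193  0.01  ]
```

```bash
cat >> h.py <<'E'
from scipy.spatial.transform import Rotation as Ro
def go(target,yawdeg,n=1):
    "shift in tool axes (cm) and turn about tool z (deg) to a tool-down pose"
    o=readout.observe(); R=Ro.from_euler('xyz',o["eef_rot"])
    d=R.inv().apply(np.array(target)-o["tcp_pos"])*100
    G=Ro.from_euler('xyz',[np.pi,0,np.radians(yawdeg)])
    print("t",round(o["time_s"],2),"tcp",o["tcp_pos"].round(4),"rot",np.degrees(o["eef_rot"]).round(2),"F",o["force"].round(1),"w",round(o["grip_width"],3))
    print("shift cm",d.round(2),"turn deg",np.degrees((R.inv()*G).as_rotvec()).round(2),"per row/%d"%n,(d/n).round(2))
E
python3 - <<'E'
from h import *
c=optics.calibration("wrist");o=readout.observe()
R=Ro.from_euler('xyz',o["eef_rot"])
print("cam in tool cm",R.inv().apply(-c["R"].T@c["t"]-o["tcp_pos"])*100, "axis in tool",R.inv().apply(c["R"][2]))
go([.5014,.0027,.23],72,20)
E
```

```text
cam in tool cm [ -0.061995    -7.55040651 -14.11607396] axis in tool [2.87818321e-04 2.93542979e-01 9.55945833e-01]
t 0.15 tcp [0.1964 0.593  0.2307] rot [1.800e+02 6.000e-02 7.168e+01] F [ 0.5 -0.2 -0.1] w 1.001
shift cm [-46.45  47.51   0.12] turn deg [ 0.    0.06 -0.32] per row/20 [-2.32  2.38  0.01]
```

Emit:
arm_command --plan '[[[-2.3,2.4,0],[0,0,0],8.5],[[-2.3,2.4,0],[0,0,0],8.5],[[-2.3,2.4,0],[0,0,0],8.5],[[-2.3,2.4,0],[0,0,0],8.5],[[-2.3,2.4,0],[0,0,0],8.5],[[-2.3,2.4,0],[0,0,0],8.5],[[-2.3,2.4,0],[0,0,0],8.5],[[-2.3,2.4,0],[0,0,0],8.5]]'

```text
time_s: 0.82
tcp_pos: [0.3212, 0.3567, 0.2312]
eef_rot: [3.142, 0.0, 1.251]
force: [-0.0, 1.2, 0.2]
grip_width: 0.994
```

Emit:
arm_command --plan '[[[-2.5,2.1,0],[0,0,0],8.5],[[-2.5,2.1,0],[0,0,0],8.5],[[-2.5,2.1,0],[0,0,0],8.5],[[-2.5,2.1,0],[0,0,0],8.5],[[-2.5,2.1,0],[0,0,0],8.5],[[-2.5,2.1,0],[0,0,0],8.5],[[-2.5,2.1,0],[0,0,0],8.5],[[0,0,0],[0,0,0],8.5]]'

```text
time_s: 1.48
tcp_pos: [0.4067, 0.1419, 0.2313]
eef_rot: [3.14, 0.001, 1.248]
force: [0.9, 0.7, -0.8]
grip_width: 0.994
```

```bash
python3 - <<'E'
from h import *
go([.5014,.0027,.23],72,1)
c=optics.calibration("wrist"); np.savez("w1.npz",**c)
im=optics.snapshot("wrist"); cv2.imwrite("pics/w1.png",im)
E
```

```text
t 1.48 tcp [0.4067 0.1419 0.2313] rot [1.7993e+02 8.0000e-02 7.1510e+01] F [ 0.9  0.7 -0.8] w 0.994
shift cm [-10.2   13.39   0.16] turn deg [ 0.07  0.08 -0.49] per row/1 [-10.2   13.39   0.16]
```

View pics/w1.png

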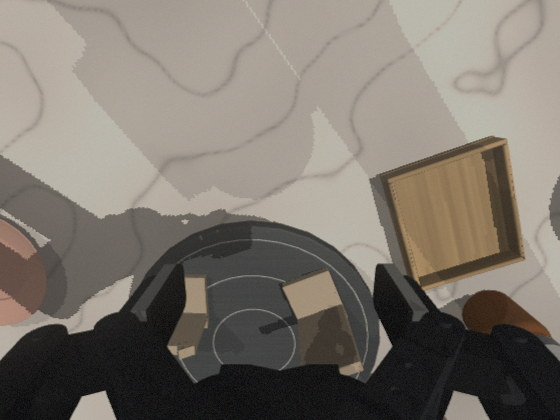

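Wrist view: the whole tile's foot is around (315,290), the snapped tile's foot (193,310) and the tray (450,215). The gripper hides the plates. I'll use the feet and the tray to refine.

```bash
python3 - <<'E'
from h import *
np.set_printoptions(precision=4,suppress=True)
im=cv2.imread("pics/w1.png");c=dict(np.load("w1.npz"))
cv2.imwrite("pics/w1z.png",cv2.resize(im[255:385,165:375],None,fx=3.7,fy=3.7,interpolation=cv2.INTER_CUBIC))
cv2.imwrite("pics/w1t.png",cv2.resize(im[125:300,365:535],None,fx=3.4,fy=3.4,interpolation=cv2.INTER_CUBIC))
E
```

```text
(no output)
```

View pics/w1z.png

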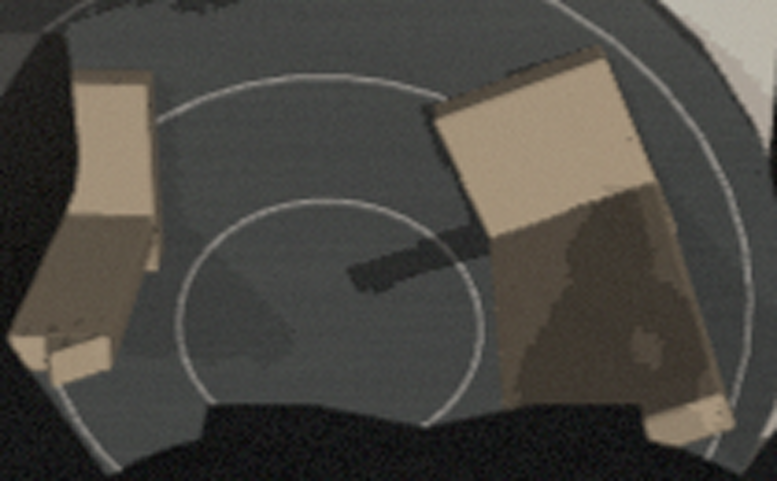

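View pics/w1t.png

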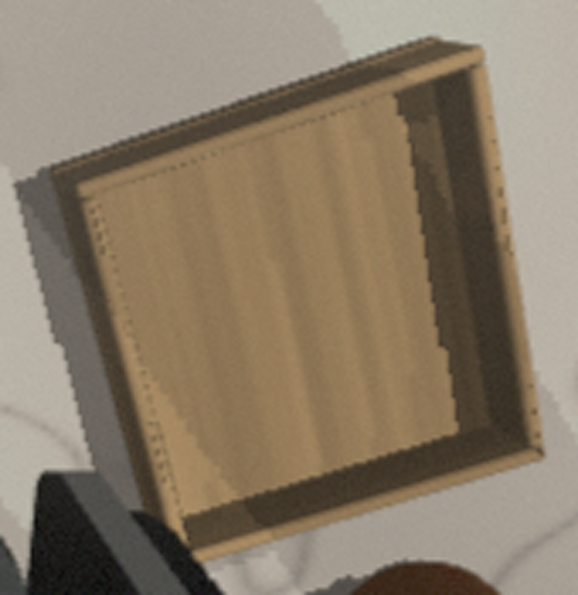

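```bash
python3 - <<'E'
from h import *
np.set_printoptions(precision=4,suppress=True)
c=dict(np.load("w1.npz"))
g=lambda x,y,z:onz(c,(165-.5+(x+.5)/3.7,255-.5+(y+.5)/3.7),z)[:2]
def ang(v): return np.degrees(np.arctan2(v[1],v[0]))%360
a,b,d,e=[g(x,y,.085) for x,y in [(435,116),(604,60),(655,183),(491,236)]]
print("whole rearL,rearR,plateR,plateL",a,b,d,e)
print("len",np.linalg.norm(a-b),np.linalg.norm(a-e),np.linalg.norm(b-d),"yaw",ang(a-e),ang(b-d),ang(b-a)+90,ang(d-e)+90)
m=(d+e)/2; y=np.radians(185); print("plate c",m-.005*np.array([np.cos(y),np.sin(y)]), (a+b)/2-.045*np.array([np.cos(y),np.sin(y)]))
p,q=g(150,86,.085),g(152,214,.085); print("brk right edge",p,q,np.linalg.norm(p-q),"yaw",ang(p-q))
p2,q2=g(75,86,.085),g(70,214,.085); print("rear edge yaw",ang(p-p2)+90,ang(q-q2)+90)
y=ang(p-p2)+90; y=np.radians(162.5); X=np.array([np.cos(y),np.sin(y)]);Y=np.array([-X[1],X[0]])
# right edge is tile -y? candidates
for s in (1,-1): print("brk c",s, p-.045*X+s*.025*Y, q-.005*X+s*.025*Y)
t=lambda x,y:onz(c,(365-.5+(x+.5)/3.4,125-.5+(y+.5)/3.4),.028)[:2]
k=[t(x,y) for x,y in [(78,190),(483,50),(543,455),(195,558)]]; print("tray",k,np.mean(k,0),[np.linalg.norm(k[i]-k[i-1]) for i in range(4)], ang(k[3]-k[0]),ang(k[2]-k[1]))
E
```

```text
whole rearL,rearR,plateR,plateL [0.4985 0.1136] [0.4968 0.1616] [0.5376 0.1645] [0.5396 0.1165]
len 0.04807205283859098 0.04116994838907542 0.04094218713149368 yaw 184.01505126550222 184.0693469422246 182.0636597517742 182.3363833024079
plate c [0.5436 0.1409] [0.5425 0.1415]
brk right edge [0.4656 0.0439] [0.5028 0.0292] 0.04004515221881931 yaw 158.41965574640912
rear edge yaw 161.48991098965863 161.49620688761675
brk c 1 [0.501  0.0065] [0.5001 0.0038]
brk c -1 [0.516  0.0542] [0.5151 0.0515]
tray [array([0.4446, 0.2522]), array([0.4411, 0.3798]), array([0.5862, 0.3826]), array([0.588 , 0.2616])] [0.515  0.3191] [np.float64(0.1437077246470867), np.float64(0.12762662974337957), np.float64(0.14512200688127977), np.float64(0.12101861792978369)] 3.7451537920725895 1.1107186380167149
```

```bash
python3 - <<'E'
from h import *
go([.501,.004,.231],71.0,5)
E
```

```text
t 1.53 tcp [0.406  0.1437 0.2312] rot [1.7999e+02 2.0000e-02 7.1440e+01] F [-0.7  0.1  0.7] w 0.997
shift cm [-10.22  13.45   0.03] turn deg [0.01 0.02 0.44] per row/5 [-2.04  2.69  0.01]
```

Emit:
arm_command --plan '[[[-2.04,2.69,0],[0,0,0.4],8.5],[[-2.04,2.69,0],[0,0,0],8.5],[[-2.04,2.69,0],[0,0,0],8.5],[[-2.04,2.69,0],[0,0,0],8.5],[[-2.04,2.69,0],[0,0,0],8.5],[[0,0,2],[0,0,0],8.5],[[0,0,2],[0,0,0],8.5],[[0,0,0],[0,0,0],8.5]]'

```text
time_s: 2.2
tcp_pos: [0.4982, 0.0067, 0.188]
eef_rot: [-3.136, 0.002, 1.244]
force: [-1.3, 0.3, -1.2]
grip_width: 0.996
```

```bash
python3 - <<'E'
from h import *
go([.501,.004,.096],71.0,5)
c=optics.calibration("wrist"); np.savez("w2.npz",**c)
im=optics.snapshot("wrist"); cv2.imwrite("pics/w2.png",im)
im=optics.snapshot("scene"); cv2.imwrite("pics/s2.png",cv2.resize(im[130:300,220:400],None,fx=4,fy=3.5))
E
```

```text
t 2.2 tcp [0.4982 0.0067 0.188 ] rot [-1.7969e+02  9.0000e-02  7.1250e+01] F [-1.3  0.3 -1.2] w 0.996
shift cm [-0.15  0.41  9.2 ] turn deg [-0.31  0.09  0.25] per row/5 [-0.03  0.08  1.84]
```

View pics/w2.png

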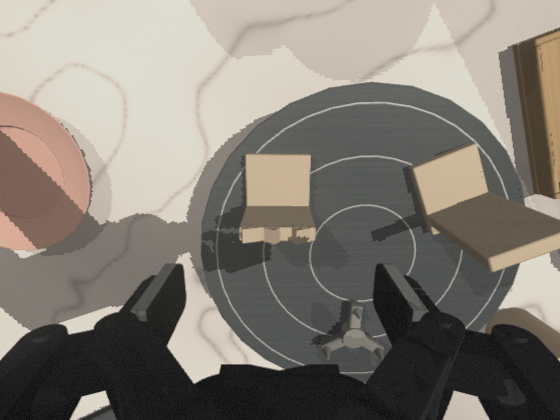

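View pics/s2.png

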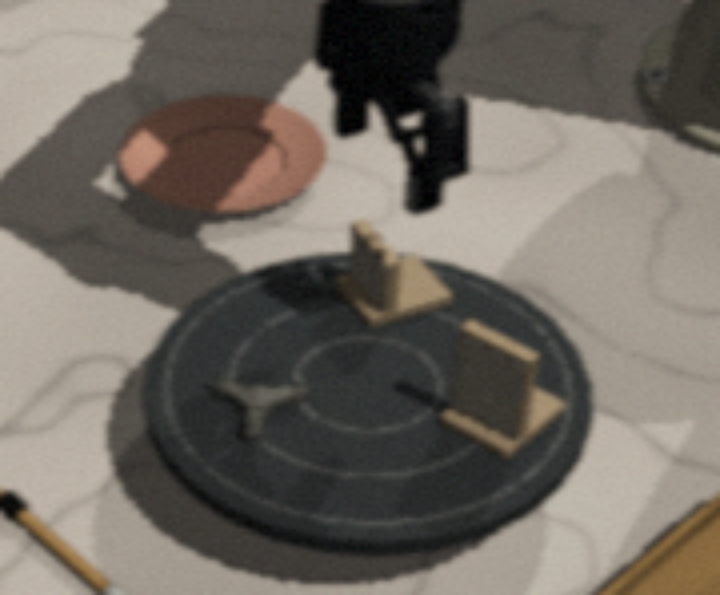

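```bash
python3 - <<'E'
from h import *
np.set_printoptions(precision=4,suppress=True)
im=cv2.imread("pics/w2.png");c=dict(np.load("w2.npz"))
hsv=cv2.cvtColor(im,cv2.COLOR_BGR2HSV)
m=((hsv[...,2]>150)&(hsv[...,1]>45)).astype(np.uint8); m[:140]=0;m[204:]=0;m[:,:220]=0;m[:,340:]=0
q=max(cv2.findContours(m,0,1)[0],key=cv2.contourArea); r=cv2.minAreaRect(q); print(r)
g=lambda x,y:onz(c,(x,y),.085)[:2]
P=[g(*p) for p in [(246,155),(310,155),(310.5,206),(245,206)]]
ang=lambda v:np.degrees(np.arctan2(v[1],v[0]))%360
print(P,np.linalg.norm(P[0]-P[1]),np.linalg.norm(P[0]-P[3]),"yaw",ang(P[0]-P[3]),ang(P[1]-P[2]),ang(P[1]-P[0])+90,ang(P[2]-P[3])+90)
y=np.radians(161.3);X=np.array([np.cos(y),np.sin(y)])
print((P[0]+P[1])/2-.045*X,(P[2]+P[3])/2-.005*X)
W=[g(*p) for p in [(413,167),(473,144),(487,193),(428,213)]]
print("whole",W,"yaw",ang(W[0]-W[3]),ang(W[1]-W[2]),ang(W[1]-W[0])+90,ang(W[2]-W[3])+90)
y=np.radians(183.7);X=np.array([np.cos(y),np.sin(y)])
print((W[0]+W[1])/2-.045*X,(W[2]+W[3])/2-.005*X)
E
```

```text
((278.0, 178.49998474121094), (63.99999237060547, 48.99999237060547), -0.0)
[array([ 0.4505, -0.0041]), array([0.466 , 0.0414]), array([0.5043, 0.0299]), array([ 0.4877, -0.0188])] 0.048046701283163164 0.04001179439964666 yaw 158.39099674911063 163.33526957164204 161.20892147132946 161.2183209223787
[0.5009 0.0042] [0.5007 0.0039]
whole [array([0.4998, 0.1127]), array([0.4972, 0.1585]), array([0.5383, 0.1628]), array([0.5397, 0.1162])] yaw 185.06986359536566 185.97084796143562 183.25098642557003 181.7168187974065
[0.5434 0.1385] [0.544  0.1398]
```

Emit:
arm_command --plan '[[[0,0,1.9],[0,0,0],8.5],[[0,0,1.9],[0,0,0],8.5],[[0,0,1.9],[0,0,0],8.5],[[0,0,1.9],[0,0,0],8.5],[[0,0,1.2],[0,0,0],8.5],[[0,0,0.7],[0,0,0],8.5],[[0,0,0],[0,0,0],8.5],[[0,0,0],[0,0,0],8.5]]'

```text
time_s: 2.97
tcp_pos: [0.5008, 0.0068, 0.0971]
eef_rot: [3.141, -0.0, 1.245]
force: [0.2, -0.3, -0.2]
grip_width: 0.994
```

```bash
python3 - <<'E'
from h import *
go([.5008,.004,.096],71.2,5)
E
```

```text
t 2.97 tcp [0.5008 0.0068 0.0971] rot [ 1.7996e+02 -2.0000e-02  7.1320e+01] F [ 0.2 -0.3 -0.2] w 0.994
shift cm [-0.26  0.09  0.11] turn deg [ 0.04 -0.02  0.12] per row/5 [-0.05  0.02  0.02]
```

Emit:
arm_command --plan '[[[-0.26,0.1,0.1],[0,0,0],8.5],[[0,0,0],[0,0,0],6.5],[[0,0,0],[0,0,0],5.5],[[0,0,0],[0,0,0],4.5],[[0,0,0],[0,0,0],4.5],[[0,0,0],[0,0,0],4.5],[[0,0,0],[0,0,0],4.5],[[0,0,0],[0,0,0],4.5]]' --force 40

```text
time_s: 3.63
tcp_pos: [0.5008, 0.0034, 0.096]
eef_rot: [3.141, -0.0, 1.244]
force: [-0.9, -1.5, 6.6]
grip_width: 0.575
```

```bash
python3 - <<'E'
from h import *
go([.5008,.004,.096],71.2,5)
c=optics.calibration("wrist"); np.savez("w3.npz",**c)
im=optics.snapshot("wrist"); cv2.imwrite("pics/w3.png",im)
E
```

```text
t 3.63 tcp [0.5008 0.0034 0.096 ] rot [ 1.7995e+02 -1.0000e-02  7.1280e+01] F [-0.9 -1.5  6.6] w 0.575
shift cm [ 0.06 -0.02 -0.  ] turn deg [ 0.05 -0.01  0.08] per row/5 [ 0.01 -0.   -0.  ]
```

View pics/w3.png

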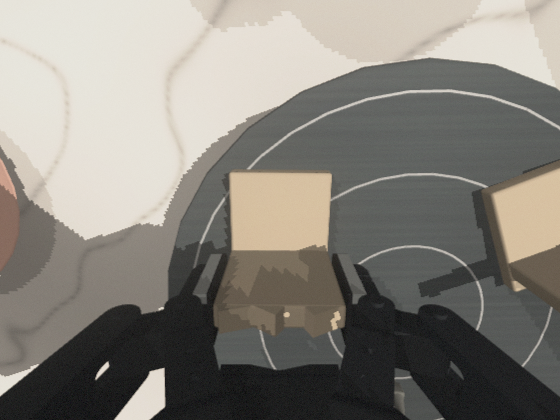

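Emit:
arm_command --plan '[[[0,0,-1],[0,0,0],4.5],[[0,0,-2.5],[0,0,0],4.5],[[0,0,-3.5],[0,0,0],4.5],[[0,0,-3.5],[0,0,-5],4.5],[[0,0,-3.5],[0,0,-5],4.5],[[0,0,0],[0,0,-5],4.5],[[0,0,0],[0,0,-5],4.5],[[0,0,0],[0,0,0],4.5]]'

```text
time_s: 4.35
tcp_pos: [0.5006, 0.0035, 0.2367]
eef_rot: [3.14, -0.0, 1.597]
force: [-0.1, -0.3, -1.0]
grip_width: 0.574
```

```bash
python3 - <<'E'
from h import *
go([.530,.319,.236],91.2,10)
c=optics.calibration("wrist"); np.savez("w4.npz",**c)
im=optics.snapshot("wrist"); cv2.imwrite("pics/w4.png",im)
E
```

```text
t 4.35 tcp [0.5006 0.0035 0.2367] rot [179.9   -0.    91.49] F [-0.1 -0.3 -1. ] w 0.574
shift cm [31.46  3.77  0.07] turn deg [ 0.1  -0.    0.29] per row/10 [3.15 0.38 0.01]
```

View pics/w4.png

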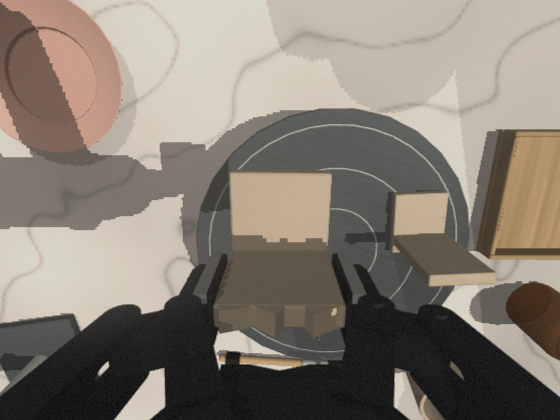

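Emit:
arm_command --plan '[[[2,0.2,0],[0,0,0],4.5],[[3.3,0.4,0],[0,0,0],4.5],[[3.3,0.4,0],[0,0,0],4.5],[[3.3,0.4,0],[0,0,0],4.5],[[3.3,0.4,0],[0,0,0],4.5],[[3.3,0.4,0],[0,0,0],4.5],[[3.3,0.4,0],[0,0,0],4.5],[[3.3,0.4,0],[0,0,0],4.5]]'

```text
time_s: 5.07
tcp_pos: [0.5243, 0.2567, 0.2349]
eef_rot: [-3.14, 0.001, 1.59]
force: [1.1, -0.2, -0.8]
grip_width: 0.582
```

Emit:
arm_command --plan '[[[3.3,0.4,0],[0,0,0],4.5],[[2,0.2,0],[0,0,0],4.5],[[1,0.2,0],[0,0,0],4.5],[[0,0,3],[0,0,0],4.5],[[0,0,3],[0,0,0],4.5],[[0,0,3],[0,0,0],4.5],[[0,0,3],[0,0,0],4.5],[[0,0,0],[0,0,0],4.5]]'

```text
time_s: 5.73
tcp_pos: [0.5278, 0.3154, 0.1094]
eef_rot: [-3.133, 0.005, 1.591]
force: [-0.7, -1.9, -2.1]
grip_width: 0.579
```

```bash
python3 - <<'E'
from h import *
go([.530,.319,.028],91.2,10)
c=optics.calibration("wrist"); np.savez("w5.npz",**c)
im=optics.snapshot("wrist"); cv2.imwrite("pics/w5.png",im)
im=optics.snapshot("scene"); cv2.imwrite("pics/s5.png",cv2.resize(im[190:370,280:480],None,fx=3.5,fy=3.3))
E
```

```text
t 5.73 tcp [0.5278 0.3154 0.1094] rot [-179.5     0.3    91.14] F [-0.7 -1.9 -2.1] w 0.579
shift cm [0.4  0.3  8.14] turn deg [-0.5   0.3  -0.06] per row/10 [0.04 0.03 0.81]
```

View pics/w5.png

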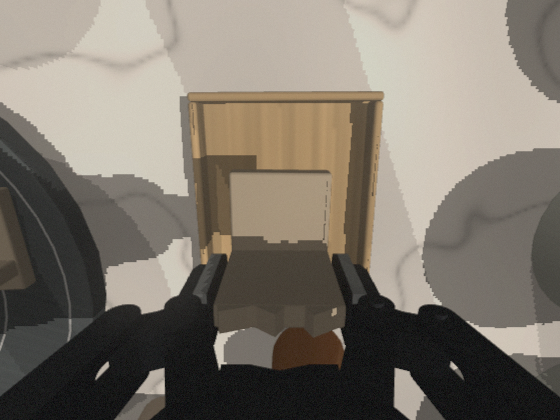

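View pics/s5.png

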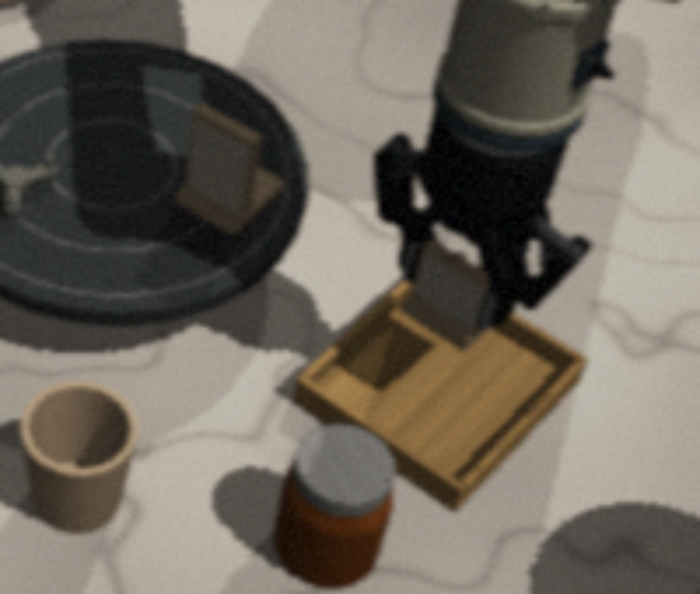

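Emit:
arm_command --plan '[[[0,0,2],[0,0,0],4.5],[[0,0,2],[0,0,0],4.5],[[0,0,2],[0,0,0],4.5],[[0,0,1],[0,0,0],4.5],[[0,0,0.5],[0,0,0],4.5],[[0,0,0.3],[0,0,0],4.5],[[0,0,0],[0,0,0],4.5],[[0,0,0],[0,0,0],4.5]]'

```text
time_s: 6.5
tcp_pos: [0.5321, 0.3187, 0.0385]
eef_rot: [3.14, -0.001, 1.593]
force: [0.0, -0.2, -0.9]
grip_width: 0.581
```

```bash
python3 - <<'E'
from h import *
go([.530,.319,.028],91.2,10)
E
```

```text
t 6.5 tcp [0.5321 0.3187 0.0385] rot [ 1.7992e+02 -4.0000e-02  9.1270e+01] F [ 0.  -0.2 -0.9] w 0.581
shift cm [ 0.04 -0.21  1.05] turn deg [ 0.08 -0.04  0.07] per row/10 [ 0.   -0.02  0.1 ]
```

Emit:
arm_command --plan '[[[0,0,0.4],[0,0,0],4.5],[[0,0,0.3],[0,0,0],4.5],[[0,0,0.2],[0,0,0],4.5],[[0,0,0.1],[0,0,0],4.5],[[0,0,0],[0,0,0],4.5]]'

```text
time_s: 6.92
tcp_pos: [0.5313, 0.3182, 0.0272]
eef_rot: [-3.141, 0.0, 1.593]
force: [0.2, 0.9, -0.9]
grip_width: 0.585
```

Emit:
arm_command --plan '[[[0,0,0.1],[0,0,0],4.5],[[0,0,0],[0,0,0],4.5],[[0,0,0],[0,0,0],4.5]]'

```text
time_s: 7.17
tcp_pos: [0.5314, 0.3183, 0.027]
eef_rot: [3.142, -0.0, 1.593]
force: [-3.6, -1.3, 7.4]
grip_width: 0.58
```

Emit:
arm_command --plan '[[[0,0,0],[0,0,0],5.5],[[0,0,0],[0,0,0],6.5],[[0,0,0],[0,0,0],6.5],[[0,0,0],[0,0,0],6.5],[[0,0,-1],[0,0,0],6.5],[[0,0,-2],[0,0,0],6.5],[[0,0,-3],[0,0,0],6.5],[[0,0,-3],[0,0,0],8]]'

```text
time_s: 7.83
tcp_pos: [0.5308, 0.3179, 0.1172]
eef_rot: [-3.14, 0.001, 1.593]
force: [-0.0, 0.4, 0.2]
grip_width: 0.88
```

Emit:
arm_command --plan '[[[0,0,-4],[0,0,0],8.5],[[0,0,-4],[0,0,0],8.5],[[0,0,-4],[0,0,0],8.5],[[0,-1,-1],[0,0,0],8.5],[[0,-3,0],[0,0,0],8.5],[[0,-3,0],[0,0,0],8.5],[[0,-1,0],[0,0,0],8.5],[[0,0,0],[0,0,0],8.5]]'

```text
time_s: 8.5
tcp_pos: [0.4492, 0.3163, 0.2469]
eef_rot: [-3.141, -0.0, 1.594]
force: [-0.1, -0.5, 0.4]
grip_width: 0.995
```

```bash
python3 - <<'E'
from h import *
go([.543,.1405,.236],93.7,10)
c=optics.calibration("wrist"); np.savez("w6.npz",**c)
im=optics.snapshot("wrist"); cv2.imwrite("pics/w6.png",im)
im=optics.snapshot("scene"); cv2.imwrite("pics/s6f.png",im); cv2.imwrite("pics/s6.png",cv2.resize(im[190:370,280:480],None,fx=3.5,fy=3.3))
E
```

```text
t 8.5 tcp [0.4492 0.3163 0.2469] rot [-179.98   -0.     91.35] F [-0.1 -0.5  0.4] w 0.995
shift cm [-17.79   8.96   1.09] turn deg [-0.02 -0.   -2.35] per row/10 [-1.78  0.9   0.11]
```

View pics/w6.png

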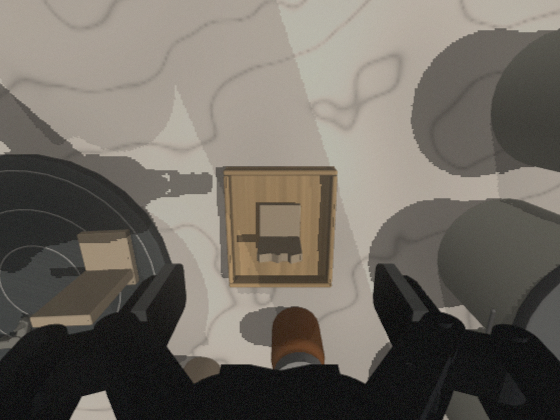

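View pics/s6.png

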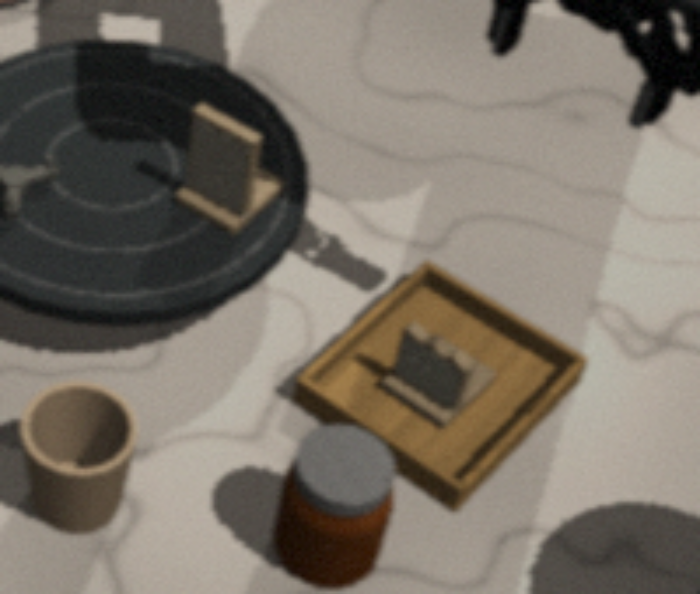

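The snapped tile stands upright in the tray, released: (280,240) in the wrist view, (435,370) in the scene crop. Next is the whole tile.

Emit:
arm_command --plan '[[[-2.5,1.3,0.2],[0,0,-2.3],8.5],[[-3,1.5,0.2],[0,0,0],8.5],[[-3,1.5,0.2],[0,0,0],8.5],[[-3,1.5,0.2],[0,0,0],8.5],[[-3,1.5,0.2],[0,0,0],8.5],[[-2.5,1.3,0.1],[0,0,0],8.5],[[0,0,0],[0,0,0],8.5],[[0,0,0],[0,0,0],8.5]]'

```text
time_s: 9.27
tcp_pos: [0.5485, 0.1502, 0.235]
eef_rot: [3.142, 0.0, 1.63]
force: [-0.2, 1.4, -0.4]
grip_width: 0.996
```

```bash
python3 - <<'E'
from h import *
go([.543,.1405,.236],93.7,10)
c=optics.calibration("wrist"); np.savez("w7.npz",**c)
im=optics.snapshot("wrist"); cv2.imwrite("pics/w7.png",im)
cv2.imwrite("pics/w7z.png",cv2.resize(im[150:300,210:350],None,fx=4,fy=4,interpolation=cv2.INTER_CUBIC))
E
```

```text
t 9.27 tcp [0.5485 0.1502 0.235 ] rot [180.     0.    93.39] F [-0.2  1.4 -0.4] w 0.996
shift cm [-0.93 -0.6  -0.1 ] turn deg [ 0.    0.   -0.31] per row/10 [-0.09 -0.06 -0.01]
```

View pics/w7z.png

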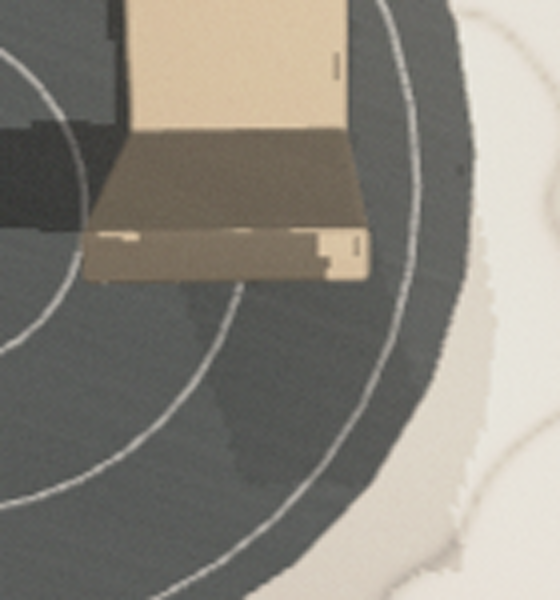

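View pics/w7.png

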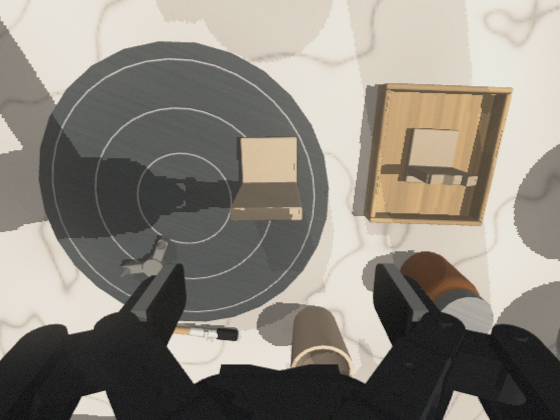

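```bash
python3 - <<'E'
from h import *
np.set_printoptions(precision=4,suppress=True)
c=dict(np.load("w7.npz")); ang=lambda v:np.degrees(np.arctan2(v[1],v[0]))%360
g=lambda x,y,z:onz(c,(210-.5+(x+.5)/4,150-.5+(y+.5)/4),z)[:2]
T=[g(x,y,.165) for x,y in [(85,230),(369,229),(369,277),(82,280)]]
print("top",T,np.mean(T,0),np.linalg.norm(T[1]-T[0]),np.linalg.norm(T[3]-T[0]),"yaw",ang(T[1]-T[0])+90,ang(T[2]-T[3])+90)
F=[g(x,y,.085) for x,y in [(130,131),(348,129)]]+[onz(c,p,.085)[:2] for p in [(242,138),(296,137)]]
print("foot",F,"yaw",ang(F[1]-F[0])+90,ang(F[3]-F[2])+90)
y=np.radians(183.6);X=np.array([np.cos(y),np.sin(y)])
print((F[0]+F[1])/2-.005*X,(F[2]+F[3])/2-.045*X)
E
```

```text
top [array([0.5399, 0.1164]), array([0.5369, 0.1647]), array([0.5455, 0.1653]), array([0.5489, 0.1161])] [0.5428 0.1406] 0.04831075296443209 0.009054011317414117 yaw 183.54226572506815 183.96333183906017
foot [array([0.5409, 0.1155]), array([0.5375, 0.1653]), array([0.5009, 0.1144]), array([0.4973, 0.1618])] yaw 183.87209697239257 184.38226355914074
[0.5442 0.1407] [0.544  0.1409]
```

Emit:
arm_command --plan '[[[-0.5,-0.3,0],[0,0,-0.4],8.5],[[-0.4,-0.3,0],[0,0,0],8.5],[[0,0,1.5],[0,0,0],8.5],[[0,0,1.5],[0,0,0],8.5],[[0,0,0],[0,0,0],8.5],[[0,0,0],[0,0,0],8.5]]'

```text
time_s: 9.82
tcp_pos: [0.5405, 0.1426, 0.205]
eef_rot: [-3.14, 0.0, 1.641]
force: [0.9, 0.4, 1.2]
grip_width: 0.996
```

```bash
python3 - <<'E'
from h import *
go([.543,.1406,.115],93.8,10)
E
```

```text
t 9.82 tcp [0.5405 0.1426 0.205 ] rot [-1.7991e+02  2.0000e-02  9.4040e+01] F [0.9 0.4 1.2] w 0.996
shift cm [-0.21  0.25  9.  ] turn deg [-0.09  0.02  0.24] per row/10 [-0.02  0.02  0.9 ]
```

Emit:
arm_command --plan '[[[-0.2,0.2,1],[0,0,0.2],8.5],[[0,0,2],[0,0,0],8.5],[[0,0,2],[0,0,0],8.5],[[0,0,2],[0,0,0],8.5],[[0,0,1.3],[0,0,0],8.5],[[0,0,0.7],[0,0,0],8.5],[[0,0,0],[0,0,0],8.5],[[0,0,0],[0,0,0],8.5]]'

```text
time_s: 10.48
tcp_pos: [0.5439, 0.1405, 0.1157]
eef_rot: [3.141, -0.0, 1.637]
force: [-0.4, 0.8, 0.2]
grip_width: 0.996
```

```bash
python3 - <<'E'
from h import *
go([.543,.1406,.115],93.8,10)
E
```

```text
t 10.48 tcp [0.5439 0.1405 0.1157] rot [179.98  -0.    93.78] F [-0.4  0.8  0.2] w 0.996
shift cm [ 0.01 -0.09  0.07] turn deg [ 0.02 -0.   -0.02] per row/10 [ 0.   -0.01  0.01]
```

Emit:
arm_command --plan '[[[0,0,0],[0,0,0],7],[[0,0,0],[0,0,0],6],[[0,0,0],[0,0,0],5.5],[[0,0,0],[0,0,0],4.5],[[0,0,0],[0,0,0],4.5],[[0,0,0],[0,0,0],4.5],[[0,0,0],[0,0,0],4.5],[[0,0,0],[0,0,0],4.5]]' --force 60

```text
time_s: 11.15
tcp_pos: [0.5443, 0.1406, 0.1163]
eef_rot: [3.14, -0.0, 1.637]
force: [-0.6, 0.9, 5.7]
grip_width: 0.577
```

```bash
python3 - <<'E'
from h import *
go([.543,.1406,.115],93.8,10)
c=optics.calibration("wrist"); np.savez("w8.npz",**c)
im=optics.snapshot("wrist"); cv2.imwrite("pics/w8.png",im)
E
```

```text
t 11.15 tcp [0.5443 0.1406 0.1163] rot [ 1.799e+02 -2.000e-02  9.378e+01] F [-0.6  0.9  5.7] w 0.577
shift cm [ 0.01 -0.13  0.13] turn deg [ 0.1  -0.02 -0.02] per row/10 [ 0.   -0.01  0.01]
```

View pics/w8.png

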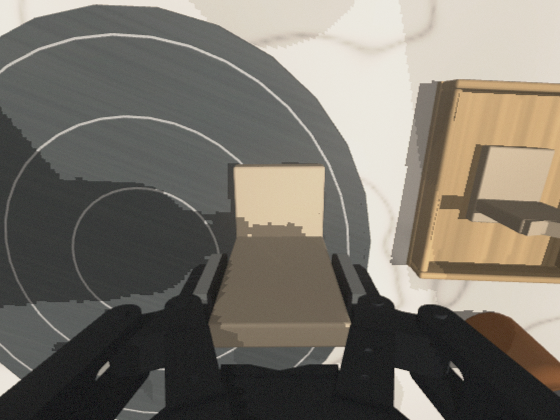

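Emit:
arm_command --plan '[[[0,0,-1],[0,0,0],4.5],[[0,0,-2.5],[0,0,0],4.5],[[0,0,-3.5],[0,0,0],4.5],[[0,0,-3.5],[0,0,0],4.5],[[0,0,-3.5],[0,0,0],4.5],[[-2.5,0,-2.5],[0,0,0],4.5],[[-2.5,0,-2.5],[0,0,0],4.5],[[-2.5,0,-2.5],[0,0,0],4.5]]'

```text
time_s: 11.87
tcp_pos: [0.548, 0.0649, 0.3324]
eef_rot: [3.141, 0.0, 1.638]
force: [1.5, 0.2, -2.7]
grip_width: 0.571
```

Emit:
arm_command --plan '[[[-2.5,0,-2.5],[0,0,-3],4.5],[[-2.5,0,-2.5],[0,0,-3],4.5],[[-3,0,0],[0,0,0],4.5],[[-3,0,0],[0,0,0],4.5],[[-3,0,0],[0,0,0],4.5],[[-2,0,0],[0,0,0],4.5],[[0,0,0],[0,0,0],4.5],[[0,0,0],[0,0,0],4.5]]'

```text
time_s: 12.53
tcp_pos: [0.5714, -0.0934, 0.3805]
eef_rot: [-3.141, -0.0, 1.739]
force: [0.0, 0.8, -2.1]
grip_width: 0.578
```

```bash
python3 - <<'E'
from h import *
go([.552,-.356,.22],100,10)
c=optics.calibration("wrist"); np.savez("w9.npz",**c)
im=optics.snapshot("wrist"); cv2.imwrite("pics/w9.png",im)
im=optics.snapshot("top"); cv2.imwrite("pics/t9.png",im)
E
```

```text
t 12.53 tcp [ 0.5714 -0.0934  0.3805] rot [-1.7997e+02 -2.0000e-02  9.9660e+01] F [ 0.   0.8 -2.1] w 0.578
shift cm [-25.57  -6.31  16.04] turn deg [-0.03 -0.02 -0.34] per row/10 [-2.56 -0.63  1.6 ]
```

View pics/w9.png

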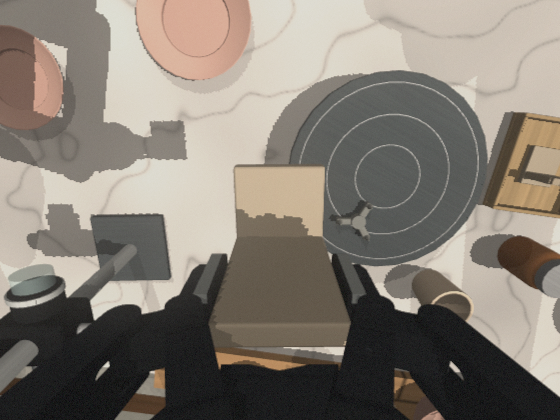

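View pics/t9.png

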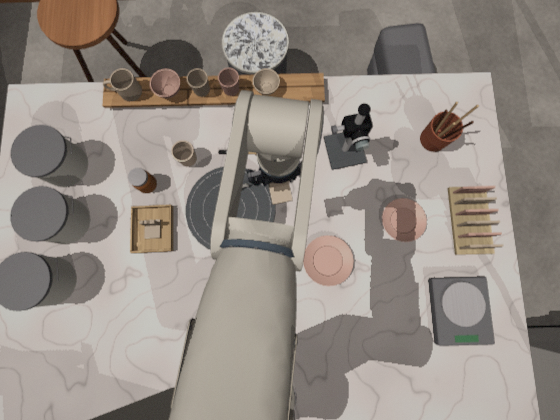

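```bash
python3 - <<'E'
import cv2
im=cv2.imread("pics/w9.png")
cv2.imwrite("pics/w9z.png",cv2.resize(im[200:350,0:180],None,fx=4,fy=4,interpolation=cv2.INTER_CUBIC))
s=cv2.imread("pics/scene0.png");cv2.imwrite("pics/s0l.png",cv2.resize(s[130:200,120:190],None,fx=8,fy=8,interpolation=cv2.INTER_CUBIC))
s=cv2.imread("pics/top0.png");cv2.imwrite("pics/t0l.png",cv2.resize(s[95:170,320:395],None,fx=8,fy=8,interpolation=cv2.INTER_CUBIC))
E
```

```text
(no output)
```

View pics/w9z.png

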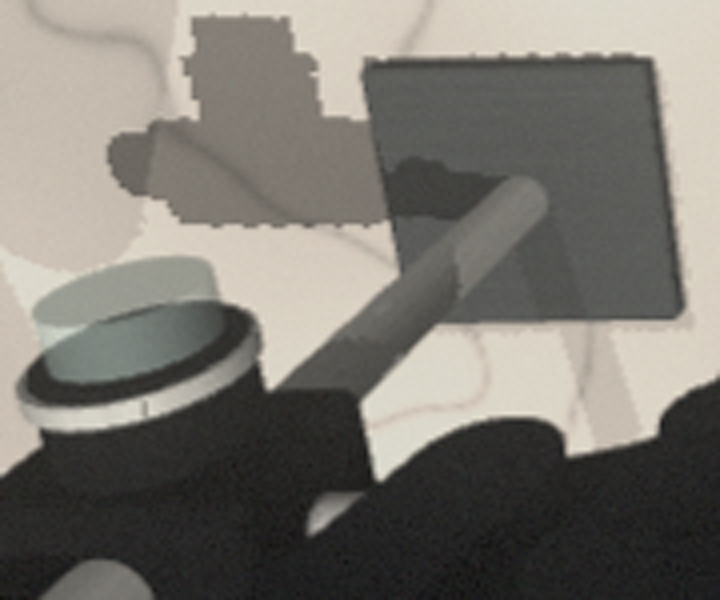

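View pics/s0l.png

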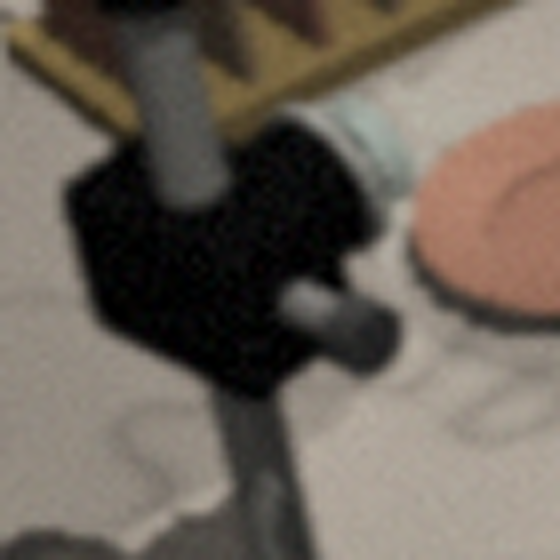

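View pics/t0l.png

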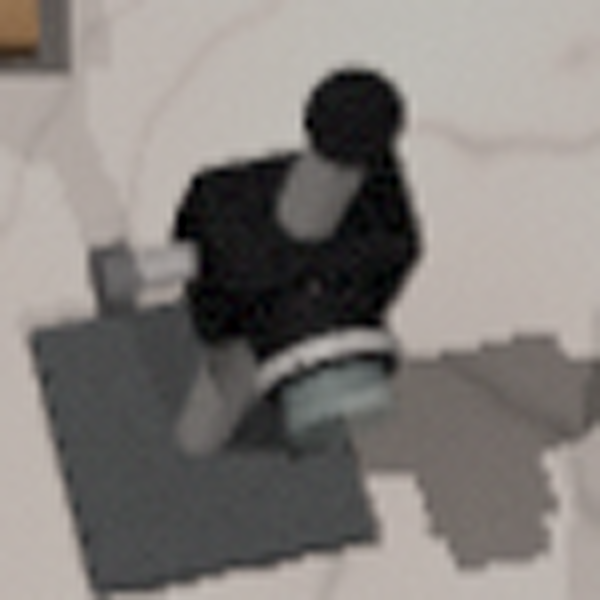

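```bash
python3 - <<'E'
from h import *
np.set_printoptions(precision=4,suppress=True)
c=dict(np.load("w9.npz"));T=optics.calibration("top");S=optics.calibration("scene")
ang=lambda v:np.degrees(np.arctan2(v[1],v[0]))%360
w=lambda x,y:(-.5+(x+.5)/4,200-.5+(y+.5)/4)
s=lambda x,y:(120-.5+(x+.5)/8,130-.5+(y+.5)/8)
t=lambda x,y:(320-.5+(x+.5)/8,95-.5+(y+.5)/8)
for zf in (.0,.008,.012):
  F=[onz(c,w(x,y),zf)[:2] for x,y in [(364,62),(654,60),(684,312)]]; 
  print(zf,F,"len",np.linalg.norm(F[0]-F[1]),np.linalg.norm(F[1]-F[2]),"yaw",(ang(F[1]-F[0])+90)%360,ang(F[1]-F[2]))
  print(" diag centre",(F[0]+F[2])/2)
C=np.array([.769,-.318,0])
print("base col w9",onz(c,w(522,200),.01),"cap top T,S z.332",onz(T,t(355,112),.332),onz(S,(120-.5+70.5/4,115-.5+47/4),.332))
pts={"glass front":(w(124,292),t(345,405),s(385,165)),"ring":(w(139,350),t(330,375),s(345,165))}
for n,(a,b,d) in pts.items():
  print(n,"WT",tri(c,a,T,b),"WS",tri(c,a,S,d),"TS",tri(T,b,S,d))
  for yaw in (188,190,192):
    u=np.array([np.cos(np.radians(yaw)),np.sin(np.radians(yaw)),0]);nrm=np.array([-u[1],u[0],0])
    for nm,cc,p in(("W",c,a),("T",T,b)):
      o,dd=ray(cc,p);k=((C-o)@nrm)/(dd@nrm);P=o+k*dd;print("  ",nm,yaw,"along",((P-C)@u).round(4),"z",P[2].round(4))
E
```

```text
0.0 [array([ 0.7225, -0.3913]), array([ 0.7012, -0.2704]), array([ 0.8189, -0.2495])] len 0.12277379400454175 0.11956939878042461 yaw 190.0047482715878 190.07719032546362
 diag centre [ 0.7707 -0.3204]
0.008 [array([ 0.719 , -0.3869]), array([ 0.698 , -0.2679]), array([ 0.814 , -0.2473])] len 0.12089095215473164 0.11773569909063507 yaw 190.0047482715878 190.07719032546365
 diag centre [ 0.7665 -0.3171]
0.012 [array([ 0.7173, -0.3847]), array([ 0.6965, -0.2666]), array([ 0.8115, -0.2462])] len 0.11994953122982652 0.1168188492457404 yaw 190.00474827158777 190.07719032546365
 diag centre [ 0.7644 -0.3154]
base col w9 [ 0.7702 -0.3191  0.01  ] cap top T,S z.332 [ 0.7686 -0.318   0.332 ] [ 0.7713 -0.3142  0.332 ]
glass front WT (array([ 0.7075, -0.3354,  0.2146]), np.float64(0.005183558620624928)) WS (array([ 0.6999, -0.3296,  0.2191]), np.float64(0.005838127494236603)) TS (array([ 0.7036, -0.329 ,  0.2207]), np.float64(0.01034863522186109))
   W 188 along 0.0723 z 0.2259
   T 188 along 0.0698 z 0.2436
   W 190 along 0.0707 z 0.2229
   T 190 along 0.0671 z 0.2348
   W 192 along 0.0692 z 0.2201
   T 192 along 0.0648 z 0.2267
ring WT (array([ 0.7183, -0.3287,  0.2206]), np.float64(0.0014760283826724728)) WS (array([ 0.714 , -0.3255,  0.2259]), np.float64(0.0005668270140254006)) TS (array([ 0.7154, -0.3258,  0.2273]), np.float64(0.0028960603504622606))
   W 188 along 0.0552 z 0.2252
   T 188 along 0.0549 z 0.2328
   W 190 along 0.0539 z 0.2229
   T 190 along 0.0527 z 0.2258
   W 192 along 0.0526 z 0.2208
   T 192 along 0.0507 z 0.2194
```

Emit:
arm_command --plan '[[[-0.5,-1.5,2],[0,0,0],4.5],[[-0.5,-1.5,2],[0,0,0],4.5],[[-0.5,-1.5,2],[0,0,0],4.5],[[-0.5,-0.5,2],[-5,0,0],4.5],[[0,0,0],[-7,0,0],4.5],[[0,0,0],[-7,0,0],4.5],[[0,0,0],[-6,0,0],4.5],[[0,0,0],[0,0,0],4.5]]'

```text
time_s: 13.3
tcp_pos: [0.5222, -0.1192, 0.2985]
eef_rot: [2.704, -0.002, 1.742]
force: [-0.9, 0.1, -2.4]
grip_width: 0.575
```

Emit:
arm_command --plan '[[[0,0,0],[0,0,0],4.5],[[0,0,0],[0,0,0],4.5]]'

```text
time_s: 13.47
tcp_pos: [0.5266, -0.1205, 0.3013]
eef_rot: [2.706, 0.0, 1.742]
force: [0.3, -1.0, -1.3]
grip_width: 0.577
```

```bash
python3 - <<'E'
from h import *
go([.552,-.356,.22],100,10)
c=optics.calibration("wrist"); np.savez("w10.npz",**c)
im=optics.snapshot("wrist"); cv2.imwrite("pics/w10.png",im)
E
```

```text
t 13.47 tcp [ 0.5266 -0.1205  0.3013] rot [1.5507e+02 2.0000e-02 9.9820e+01] F [ 0.3 -1.  -1.3] w 0.577
shift cm [-23.63  -4.8    6.74] turn deg [24.93  0.06 -0.18] per row/10 [-2.36 -0.48  0.67]
```

View pics/w10.png

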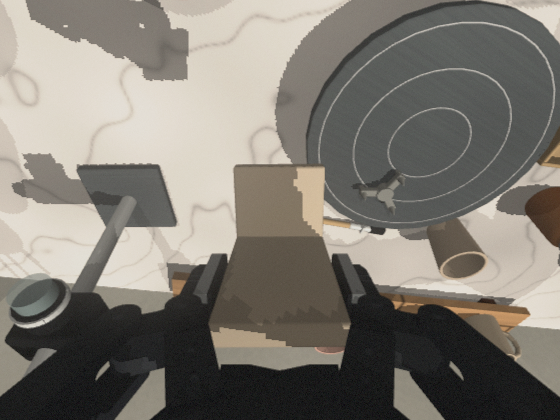

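```bash
python3 - <<'E'
import cv2
im=cv2.imread("pics/w10.png")
cv2.imwrite("pics/w10z.png",cv2.resize(im[265:340,0:90],None,fx=8,fy=8,interpolation=cv2.INTER_CUBIC))
E
```

```text
(no output)
```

View pics/w10z.png

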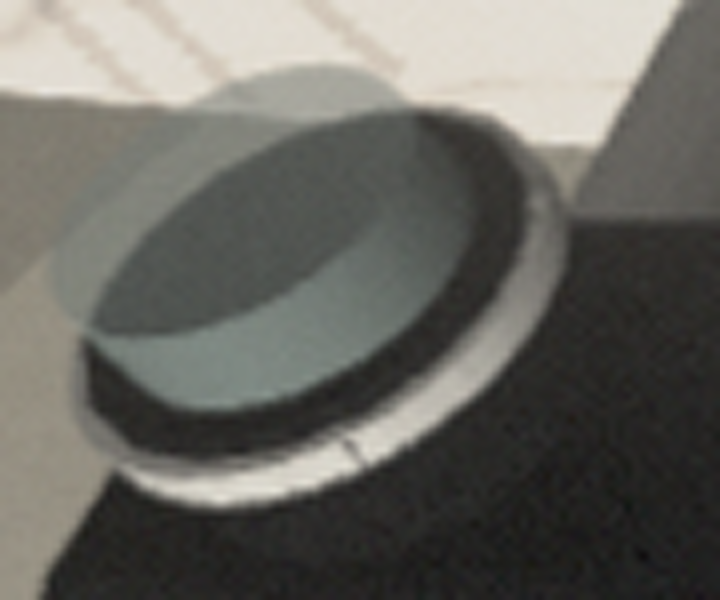

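```bash
python3 - <<'E'
from h import *
np.set_printoptions(precision=4,suppress=True)
c=dict(np.load("w9.npz"));d=dict(np.load("w10.npz"));T=optics.calibration("top");S=optics.calibration("scene")
w=lambda x,y:(-.5+(x+.5)/4,200-.5+(y+.5)/4)
v=lambda x,y:(-.5+(x+.5)/8,265-.5+(y+.5)/8)
s=lambda x,y:(120-.5+(x+.5)/8,130-.5+(y+.5)/8)
t=lambda x,y:(320-.5+(x+.5)/8,95-.5+(y+.5)/8)
for n,a,b,tt,ss in(("glass",w(124,292),v(235,200),t(338,410),s(385,165)),("ring",w(139,350),v(304,287),t(330,375),s(345,165))):
  print(n,"W9-W10",tri(c,a,d,b),"W10-T",tri(d,b,T,tt),"W10-S",tri(d,b,S,ss))
  for X0 in ([.769,-.3185,0],[.7685,-.3175,0]):
    C=np.array(X0);u=np.array([np.cos(np.radians(190)),np.sin(np.radians(190)),0]);nrm=np.array([-u[1],u[0],0])
    for cc,p in((c,a),(d,b)):
      o,dd=ray(cc,p);k=((C-o)@nrm)/(dd@nrm);P=o+k*dd;print("   along",((P-C)@u).round(4),"z",P[2].round(4))
# foot/column from w10
for q in [(79,166),(161,164),(176,226)]: print(onz(d,q,.008))
L=np.array([.700,-.3307,.222]); print("proj lens",proj(c,L),w(124,292),proj(d,L),v(235,200),proj(T,L),t(338,410),proj(S,L),s(385,165))
E
```

```text
glass W9-W10 (array([ 0.7005, -0.3315,  0.2213]), np.float64(5.319583422583578e-05)) W10-T (array([ 0.7054, -0.3323,  0.219 ]), np.float64(0.004001085185875977)) W10-S (array([ 0.6995, -0.3291,  0.2196]), np.float64(0.005780759301767212))
   along 0.0703 z 0.2223
   along 0.0708 z 0.222
   along 0.0707 z 0.2236
   along 0.0717 z 0.2228
ring W9-W10 (array([ 0.7158, -0.3274,  0.2231]), np.float64(0.0003220803525178666)) W10-T (array([ 0.7182, -0.3284,  0.2219]), np.float64(0.0009608208571567594)) W10-S (array([ 0.7134, -0.3265,  0.2248]), np.float64(0.0009599164321302347))
   along 0.0534 z 0.2223
   along 0.0536 z 0.2229
   along 0.0539 z 0.2236
   along 0.0545 z 0.2237
[ 0.7164 -0.3826  0.008 ]
[ 0.6926 -0.2651  0.008 ]
[ 0.819  -0.2489  0.008 ]
proj lens [ 30.8856 272.6671] (30.625, 272.625) [ 29.3088 289.9933] (28.9375, 289.5625) [362.2188 147.6578] (361.8125, 145.8125) [166.4038 148.2927] (167.6875, 150.1875)
```

```bash
python3 - <<'E'
from h import *
np.set_printoptions(precision=4,suppress=True)
d=dict(np.load("w10.npz"))
im=cv2.imread("pics/w10.png");cv2.imwrite("pics/w10t.png",cv2.resize(im[150:360,200:360],None,fx=4.5,fy=2.8,interpolation=cv2.INTER_CUBIC))
o=readout.observe();R=Ro.from_euler('xyz',o["eef_rot"]);p=o["tcp_pos"]
def tool(px,z):
    a,b=ray(d,px);a=R.inv().apply(a-p);b=R.inv().apply(b);return a+b*(z-a[2])/b[2]
for q in [(235,166),(323.5,166),(325,236),(234.5,237)]: print(tool(q,.0313)*1000)
for q in [(217,326),(345,323),(351,344),(211,346)]: print("top",tool(q,.1163-.165)*1000)
E
```

```text
[-23.8768 -46.4581  31.3   ]
[ 23.645  -46.3795  31.3   ]
[26.0648 -5.9322 31.3   ]
[-25.8657  -5.4059  31.3   ]
top [-21.2836  -5.9781 -48.7   ]
top [ 21.9136  -7.0874 -48.7   ]
top [ 24.4753   1.4248 -48.7   ]
top [-23.8255   2.161  -48.7   ]
```

View pics/w10t.png

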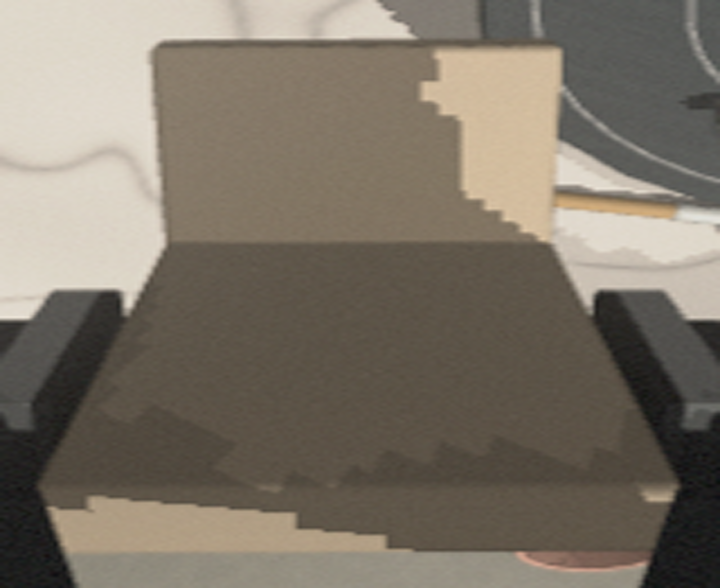

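Emit:
arm_command --plan '[[[0,0,0],[6.5,0,0],4.5],[[0,0,0],[6.5,0,0],4.5],[[0,0,0],[6.5,0,0],4.5],[[0,0,0],[5.5,0,0],4.5],[[-2,0,0],[0,0,0],4.5],[[-3,-0.2,0],[0,0,0],4.5],[[-3,-0.2,0],[0,0,0],4.5],[[-3,-0.2,0],[0,0,0],4.5]]'

```text
time_s: 14.18
tcp_pos: [0.5407, -0.2311, 0.3004]
eef_rot: [-3.14, 0.001, 1.743]
force: [0.3, 0.5, -1.2]
grip_width: 0.574
```

Emit:
arm_command --plan '[[[-3,-0.2,1],[0,0,0],4.5],[[-3,-0.2,1.5],[0,0,0],4.5],[[-2.5,0,1.5],[0,0,0],4.5],[[-1.5,0,1.5],[0,0,0],4.5],[[0,0,1],[0,0,0],4.5],[[0,0,0.5],[0,0,0],4.5],[[0,0,0],[0,0,0],4.5],[[0,0,0],[0,0,0],4.5]]'

```text
time_s: 14.85
tcp_pos: [0.5524, -0.3285, 0.2305]
eef_rot: [-3.141, -0.0, 1.743]
force: [0.1, 0.7, -1.6]
grip_width: 0.579
```

```bash
python3 - <<'E'
from h import *
go([.5533,-.3568,.2183],100,1)
E
```

```text
t 14.85 tcp [ 0.5524 -0.3285  0.2305] rot [-1.7997e+02 -1.0000e-02  9.9840e+01] F [ 0.1  0.7 -1.6] w 0.579
shift cm [-2.81 -0.39  1.22] turn deg [-0.03 -0.01 -0.16] per row/1 [-2.81 -0.39  1.22]
```

Emit:
arm_command --plan '[[[-1,-0.2,0.4],[0,0,-0.2],4.5],[[-1,-0.2,0.4],[0,0,0],4.5],[[-0.6,0,0.3],[0,0,0],4.5],[[-0.2,0,0.1],[0,0,0],4.5],[[0,0,0],[0,0,0],4.5],[[0,0,0],[0,0,0],4.5],[[0,0,0],[0,0,0],4.5],[[0,0,0],[0,0,0],4.5]]'

```text
time_s: 15.52
tcp_pos: [0.5527, -0.3575, 0.2185]
eef_rot: [3.141, 0.0, 1.745]
force: [0.1, -0.9, -1.9]
grip_width: 0.574
```

```bash
python3 - <<'E'
from h import *
go([.5533,-.3568,.2183],100,1)
d=optics.calibration("wrist");np.savez("w11.npz",**d)
for n in("scene","top","wrist"):
    im=optics.snapshot(n);cv2.imwrite(f"pics/{n}11.png",im)
s=cv2.imread("pics/scene11.png");cv2.imwrite("pics/s11z.png",cv2.resize(s[100:250,110:270],None,fx=4.5,fy=4,interpolation=cv2.INTER_CUBIC))
E
```

```text
t 15.52 tcp [ 0.5527 -0.3575  0.2185] rot [179.99   0.    99.98] F [ 0.1 -0.9 -1.9] w 0.574
shift cm [0.06 0.08 0.02] turn deg [ 0.01  0.   -0.02] per row/1 [0.06 0.08 0.02]
```

View pics/s11z.png

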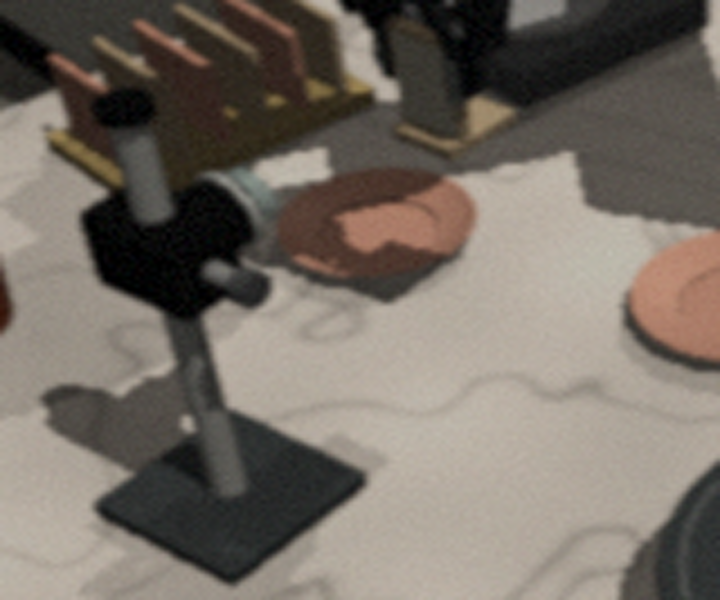

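View pics/top11.png

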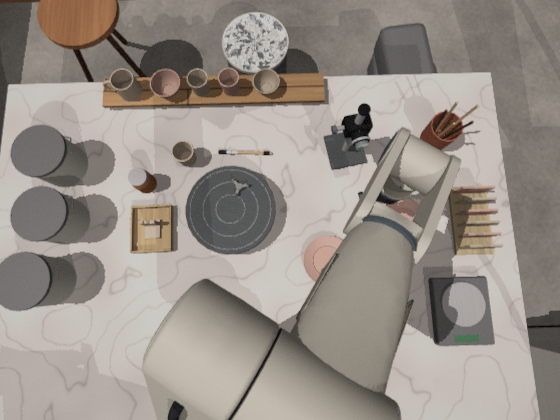

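View pics/wrist11.png

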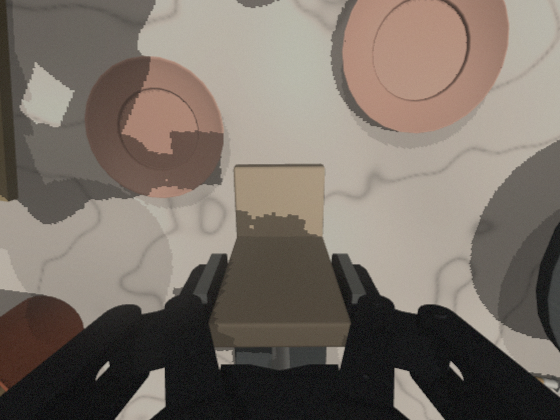

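```bash
python3 - <<'E'
from h import *
np.set_printoptions(precision=2,suppress=True)
S=optics.calibration("scene");go([.5533,-.3568,.2183],100,1)
o=readout.observe();p=o["tcp_pos"];R=Ro.from_euler('xyz',o["eef_rot"])
cen=p+R.apply([0,-.001,-.0037]);print("tile centre",cen.round(4))
ex=np.array([np.cos(np.radians(190)),np.sin(np.radians(190)),0]);ey=np.array([-ex[1],ex[0],0])
for n,x,y,z in(("foot front +y top",-.015,.025,-.035),("foot front -y top",-.015,-.025,-.035),("foot front +y bot",-.015,.025,-.045),("foot front -y bot",-.015,-.025,-.045),("rear -y",.045,-.025,-.035)):
    q=proj(S,cen+x*ex+y*ey+[0,0,z]);print(n,q,"zoom",(q[0]-110+.5)*4.5,(q[1]-100+.5)*4)
E
```

```text
t 15.67 tcp [ 0.55 -0.36  0.22] rot [179.99   0.01  99.99] F [-0.5  0.  -1.4] w 0.579
shift cm [0.06 0.07 0.02] turn deg [ 0.01  0.01 -0.01] per row/1 [0.06 0.07 0.02]
tile centre [ 0.55 -0.36  0.22]
foot front +y top [196.77 131.19] zoom 392.7291804206157 126.75455498126382
foot front -y top [210.14 137.19] zoom 452.88045696670173 150.7649140283213
foot front +y bot [197.22 134.14] zoom 394.7430990898371 138.57386008547257
foot front -y bot [210.53 140.16] zoom 454.6252677456171 162.652735894177
rear -y [224.33 126.97] zoom 516.7268217782109 109.86908198512492
```

```bash
python3 - <<'E'
from h import *
S=optics.calibration("scene");s=cv2.imread("pics/scene11.png")
o=readout.observe();p=o["tcp_pos"];R=Ro.from_euler('xyz',o["eef_rot"]);cen=p+R.apply([0,-.001,-.0037])
ex=np.array([np.cos(np.radians(190)),np.sin(np.radians(190)),0]);ey=np.array([-ex[1],ex[0],0])
x0,y0,k=110,90,8
z=cv2.resize(s[y0:y0+70,x0:x0+95],None,fx=k,fy=k,interpolation=cv2.INTER_CUBIC)
def dot(X,col):
    q=proj(S,X);cv2.circle(z,(int((q[0]-x0+.5)*k),int((q[1]-y0+.5)*k)),3,col,-1)
x0=110
for dx in [0]:
  pass
L=np.array([.700,-.331,.222])
for a in np.linspace(0,2*np.pi,40):
    dot(L+.018*(np.cos(a)*ey+np.sin(a)*np.array([0,0,1])),(0,0,255))
    dot(L+.0165*ex*-1+.024*(np.cos(a)*ey+np.sin(a)*np.array([0,0,1])),(0,255,0))
cv2.imwrite("pics/ovA.png",z)
x0=175;z=cv2.resize(s[y0:y0+70,x0:x0+95],None,fx=k,fy=k,interpolation=cv2.INTER_CUBIC)
for x,y,h in [(-.015,.025,-.035),(-.015,-.025,-.035),(-.015,.025,-.045),(-.015,-.025,-.045),(.045,-.025,-.035),(.045,-.025,-.045),(-.005,-.025,-.035),(-.005,.025,-.035),(-.005,-.025,.045),(-.005,.025,.045)]:
    dot(cen+x*ex+y*ey+[0,0,h],(0,0,255))
cv2.imwrite("pics/ovB.png",z)
E
```

```text
(no output)
```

View pics/ovA.png

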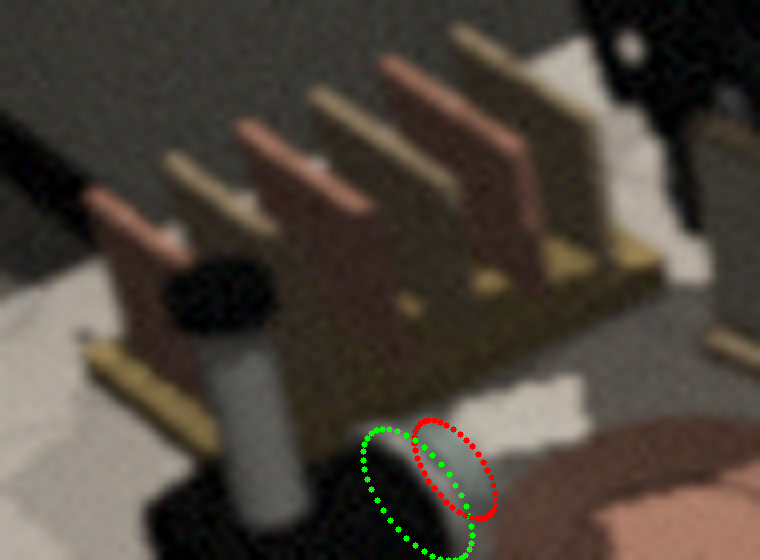

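View pics/ovB.png

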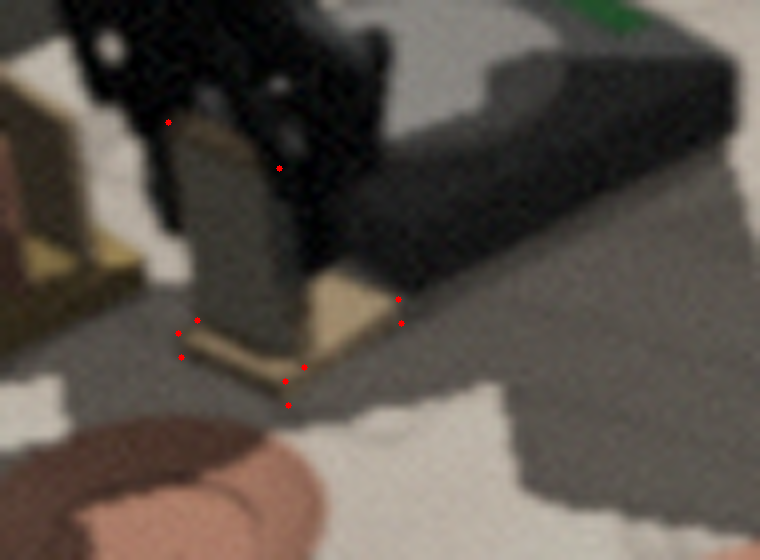

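Emit:
arm_command --plan '[[[0.06,0.07,0],[0,0,0],4.5],[[0,0,0],[0,0,0],4.5],[[0,0,0],[0,0,0],4.5],[[0,0,0],[0,0,0],4.5],[[0,0,0],[0,0,0],4.5],[[0,0,0],[0,0,0],4.5],[[0,0,0],[0,0,0],4.5],[[0,0,0],[0,0,0],4.5]]'

```text
time_s: 16.33
tcp_pos: [0.5532, -0.357, 0.2183]
eef_rot: [-3.142, 0.0, 1.745]
force: [0.4, 0.3, -0.9]
grip_width: 0.573
```

```bash
python3 - <<'E'
from h import *
go([.5533,-.3568,.2183],100,1); print(readout.observe()["joint_vel"].round(4))
print(ticket.sign_off())
E
```

```text
t 16.33 tcp [ 0.5532 -0.357   0.2183] rot [-180.      0.     99.98] F [ 0.4  0.3 -0.9] w 0.573
shift cm [ 0.02  0.02 -0.  ] turn deg [-0.    0.   -0.02] per row/1 [ 0.02  0.02 -0.  ]
[ 0.0001 -0.0017 -0.     -0.0003 -0.0011 -0.0002]
the job is handed in; nothing more can be done
None
```

I stood the snapped tile upright in the seconds tray and let go of it. The whole tile is now held by its side edges in front of the inspection camera, upright, with its glazed front toward the lens. I handed the job in at about 16.3 s.

**Snapped tile:** pictures taken after release showed it standing free in the tray, clear of the walls.

**Whole tile:** I measured the lens at (0.700, -0.331, 0.222) m with a heading of 190°.
- **Position:** the tool stopped within about 0.3 mm and 0.02° of its target. By my measurements that puts the tile's centre 150 mm in front of the lens and level with it.
- **Seating in the grip:** tilt is about 0.4° at most, and the tile showed no slip.

**Uncertainty:** two views from the wrist camera put the lens height at 0.221 to 0.223 m. Pairs that included the blurrier fixed cameras spread over about 0.215 to 0.227 m, so lens height is good to about 2–3 mm. In the last scene picture the foot's top corners came within about 1 pixel (about 3 mm) of where I expected them. The plate's top edge was too dark to check.

The spur, cup, jar, brush, plates, tray and camera looked undisturbed in the final top and scene pictures. I judged that by eye and did not measure it.

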